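# Pin the strap of the pull-test jig into its clevis

## Task

Couple the sliding strap of the small pull-test jig to its clevis: push the strap by its upright tab towards the clevis, slowly, until the pin standing loose in the upper ear drops into the hole in the strap and locks it, and do not force the tab once it has locked. Then press the pin down past its spring catch until its head sits flat on the clevis, let go, and leave the things lying round the jig where they are.

Things in the scene. Friction and masses are not known exactly. Their poses are not given: they have to be found in the camera images.
- jig: Pull-test jig, fixed to the desk: steel base plate 90 x 200 x 12 mm (y -60 to +140 mm) with an aluminium clevis: lower ear z 12 to 42 mm, upper ear z 58 to 80 mm, both 56 x 56 mm with 17 mm vertical holes, joined by a 12 mm web at the +x side. Origin: on the desk below the holes' axis; z up, y along the strap towards the tab.
- clevis_seat (a point): Centre of the upper ear's hole at its top face, 80 mm above the desk; axes as the jig's. The pin's head must come to lie flat on this face. In the lower ear, 5 mm below its top, a hidden spring catch stops a pin that only falls; some 6 to 14 N straight down pushes the pin past it.
- strap_path (a point): Fixed point on the holes' axis, 49 mm above the desk, between the ears; axes as the jig's. Here passes a steel strap, 36 wide, 14 thick (z 42 to 56 mm), sliding along the jig's y with about 2 N friction; it stays where left. Its 18 mm hole must come here; at first it is 12 to 40 mm off towards +y. When the pin drops into it the strap stops hard.
- tab_face (a point): Middle of the outer (+y) face of the push tab: dark upright plate on the strap, 46 wide (x), 10 thick (y), top 103 mm above the desk; this point at 82 mm. Strap reaches up to 34 mm beyond it: push above z 62 mm, towards -y, at some 20 mm/s. Tab is clamped differently each time: strap's hole is 71 to 99 mm towards -y from this point, to be found by feel.
- pin: Loose steel clevis pin, 76 mm long: shank 16 mm across, 66 mm long with 6 mm tapered nose; flat round head 28 mm across, 10 mm high. Origin at the tip, z towards the head. It first stands upright in the upper ear, tip on the strap (head's top 132 mm above the desk). Dropped into the strap, head's top is at about 114 mm; fully home 90 mm.
- pin_head (a point): Point on the pin's axis at the underside of its head, 10 mm below the head's top; z along the pin, towards the head. It is 42 mm above clevis_seat at first, about 24 mm when the pin has dropped into the strap and rests on the catch, 0 when fully home.
- supply_brick: Bystander: black power supply brick 118 x 62 x 32 mm, loose on the desk; origin under its centre.
- tape_roll: Bystander: brown roll of tape 81 mm across, 19 mm high, lying loose; origin under its centre.
- side_cutter: Bystander: red-handled side cutter 116 x 47 x 12 mm, lying loose; origin under its centre.
- screw_tray: Bystander: shallow grey tray of screws 70 x 95 x 16 mm, loose; origin under its centre.
Things that resemble listed ones, but are neither listed nor needed, are in the scene too. What is shaped like the pin but pink or red is not meant.

How it is judged:
On the way:
1. the pin has dropped into the hole of the strap (its head at most 30 mm above the clevis) (z of pin_head in the frame of clevis_seat below 0.03 m), for 0.2 s.
At the end, for the whole second after the job is handed in: The pin stands fully home through both ears and the strap: underside of its head within 3 mm of the clevis's top face, within 4 mm of the hole's axis, within 0.06 rad of upright, and at rest (z of pin_head in the frame of clevis_seat below 0.003 m and horizontal distance between pin_head and clevis_seat below 0.004 m and angle between the z axis of pin and the z axis of clevis_seat, either way round below 0.06 rad and linear speed of pin below 0.01 m/s); the robot touches nothing.
It fails at once if the tab is forced: pushed with more than 30 N (contact force between any of the fingers, the arm and tab above 30 N).
It fails at once if the supply brick is moved by more than 30 mm (distance of supply_brick from where it was at the start of the episode above 0.03 m).
It fails at once if the tape roll is moved by more than 30 mm (distance of tape_roll from where it was at the start of the episode above 0.03 m).
It fails at once if the side cutter is moved by more than 30 mm (distance of side_cutter from where it was at the start of the episode above 0.03 m).
It fails at once if the screw tray is moved by more than 30 mm (distance of screw_tray from where it was at the start of the episode above 0.03 m).
It also fails if it takes over 42 s, if anything falls off the work surface, if the arm or the gripper's body presses on something with over 40 N, if the wrist force passes 120 N, or if a joint passes its speed limit or range.

## Robot

A 7-joint arm with a two-finger parallel gripper is mounted at the origin on a cart in front of the work surface, level with it; the furniture and walls round the work are solid. World frame = base frame: x ahead of the robot, y to its left, z up, the work surface at z = 0. Lengths are in m, angles in rad, forces in N, time in s.
With the tool pointing down it reaches from about 0.4 to 0.875 m from the base axis. Payload 6.5 kg.
Tool frame: the origin (TCP) lies midway between the tips of the shut fingers; the grasp point (between the pads) lies 19 mm behind it; z points along the fingers, y is the line along which they close (so a half turn about z gives the same grasp; the last joint's range is limited). The gripper opens to 85 mm and grips with 20 to 120 N. Pads are 22 mm wide; open, the fingers measure 114 mm over their backs; the gripper's body (76 mm by 85 mm) begins 54 mm behind the grasp point. The pads swing forward as they close: fully open they stand 13 mm farther back than shut.
Start: joints at [-1.265, 0.536, -0.004, 1.538, 0.003, 1.067, -0.071], TCP at [0.236, 0.606, 0.231] pointing down, gripper open.
Joint ranges: [-2.7, 2.7], [-0.37, 2.16], [-1.27, 1.26], [0.24, 2.4], [-1.31, 4.45], [0.19, 1.91], [-2.76, 2.76]. Speed limits (rad/s): [2.39, 2.39, 3.14, 3.14, 3.14, 3.14, 3.14].

## Interface

Orientations are given as [roll, pitch, yaw] about the fixed x, y, z axes, in that order (R = Rz(yaw) Ry(pitch) Rx(roll)).
In Python, from cell import sensors, eyes, manip gives the robot as it stands.
- The arm moves only by the tool play_rows, never from a script. Its argument "commands" is a list of rows, each a list of 7 numbers: the turn, a rotation vector about the tool's x, y, z in rad, then the shift along the tool's x, y, z in mm, then the finger opening in mm, from 0 to 85.4. A call has 1 to 10 rows; each row is the pose to reach, as a shift and turn from the pose commanded when the call began, along the tool's axes at that moment; what a row does not reach only later rows make up. A row lasts 1/12 s, in which the tool goes at most 41.7 mm and 7.16 degrees, less where a joint would pass 70% of its speed; a pose out of reach is approached as far as the arm can. A call with a gripper value outside its range is refused whole. The fingers move at their own pace and stop on an object; "newtons" is the grip in N (left out, the last holds). Time passes only in rows, so rows that repeat a pose let the fingers close. It gives the time, the measured TCP pose, the force and the opening at its end, in the units of the state.
- sensors.sense(): the state, without advancing time (a new reading comes with each control period).
- eyes.grab_frame(name): name is "scene" or "top" or "wrist"; returns a dict with "color" (384x512x3 uint8, red, green, blue), "mtx" (3x3 intrinsics, pixels), "xyz" and "rotation" of the camera in the world. Camera axes: x right, y down, z forward; pixel columns grow to the right and rows downward; lengths in m; the calibration is good to about 2 mm. A picture is of the moment at which its call begins. There is no depth.
- manip.job_done(): hands the job in, once; it reports no verdict.
The state is a dict: "time": time; "joint_positions": joint angles; "joint_vel": joint speeds; "joint_efforts": joint torques, N m; "tool_pos": TCP position; "ee_rot": TCP orientation; "force": force on the tool from outside, world axes, zero at the start; "moment": the same for the moment, N m; "grip_width": finger opening in m.
Only numpy, scipy, OpenCV 4.12 (cv2) and the standard library are available. Lean on these libraries where they do the work, as an engineer would, in place of code of your own. Each camera call takes 0.05 s, during which the arm holds its last target. There are 200 camera calls.

## Working session

There is one attempt and no reset: what is moved stays moved. The work goes in short steps, Python scripts to look and compute and a tool call to move; the robot and the scene stay as the last step left them, time stands still between calls to the robot, and variables do not carry over. Pictures are saved under pics/ and viewed, on a budget of 10 in all, crops included, one or two more only if the job needs it, and the job is handed in when it is done.

Besides the shell and the picture viewer there is one more tool, called after "Call:" by a JSON object that holds its "api" and its "payload". play_rows: Moves the arm, as the interface text tells. Its arguments: {"type":"object","properties":{"commands":{"type":"array","items":{"type":"array","items":{"type":"number"}}},"newtons":{"type":"number"}},"required":["commands"]}

```bash
mkdir -p pics; ls; python3 - <<'E'
from cell import sensors, eyes
import cv2, numpy as np, json, pickle
s=sensors.sense(); print({k:np.round(v,3).tolist() for k,v in s.items()})
ims=[]
for n in("scene","top"):
    f=eyes.grab_frame(n); pickle.dump(f,open(n+'.pkl','wb')); print(n,np.round(f["mtx"],1).tolist(),np.round(f["xyz"],3),np.round(f["rotation"],3).tolist())
    cv2.imwrite(f'pics/{n}0.png',cv2.resize(f["color"][:,:,::-1],(800,600),interpolation=cv2.INTER_CUBIC))
E
```

```text
pics
{'time': 0.0, 'joint_positions': [-1.265, 0.537, -0.004, 1.539, 0.003, 1.067, -0.071], 'joint_vel': [-0.0, -0.0, -0.001, 0.001, -0.0, 0.002, -0.001], 'joint_efforts': [0.0, -58.34, 1.049, -25.91, 0.012, 0.009, -0.0], 'tool_pos': [0.236, 0.605, 0.23], 'ee_rot': [-3.14, 0.0, 2.77], 'force': [-1.227, -0.113, -0.109], 'moment': [-0.064, 0.029, -0.011], 'grip_width': 0.085}
scene [[387.3, 0.0, 259.3], [0.0, 387.3, 189.9], [0.0, 0.0, 1.0]] [ 0.056 -0.508  0.534] [-2.078, 0.014, -0.719]
top [[364.3, 0.0, 255.2], [0.0, 364.3, 189.1], [0.0, 0.0, 1.0]] [0.398 0.066 1.068] [-2.972, 0.003, -1.573]
```

View pics/scene0.png

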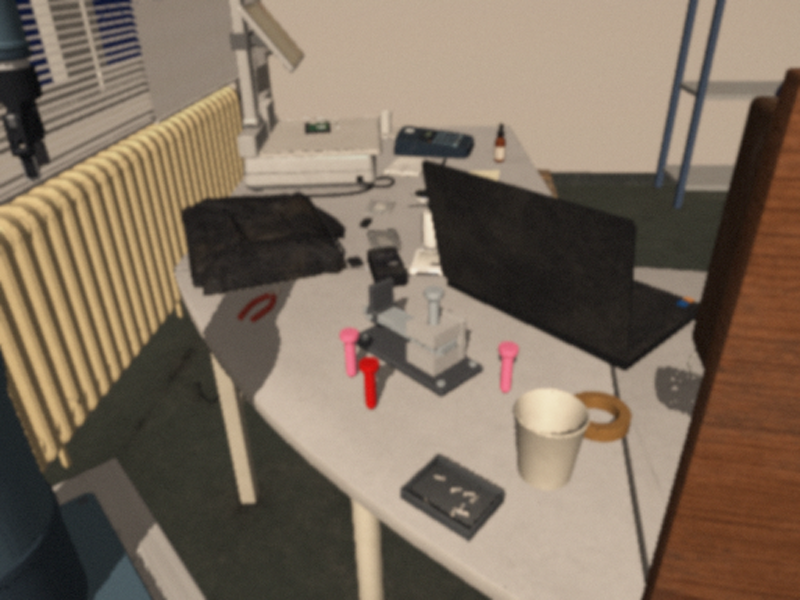

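View pics/top0.png

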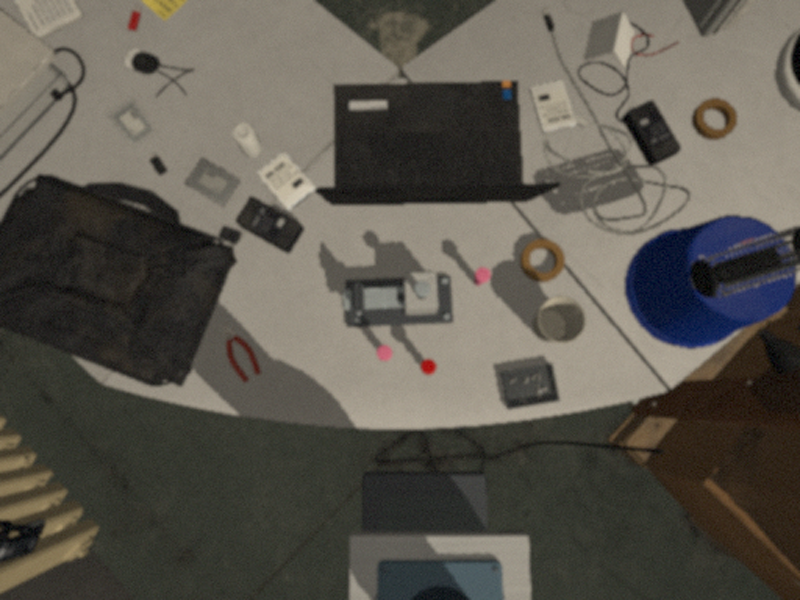

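```bash
cat > h.py <<'E'
import numpy as np, pickle, cv2
from scipy.spatial.transform import Rotation as R
def cam(n): return pickle.load(open(n+'.pkl','rb'))
def proj(f,P):
    C=R.from_euler('xyz',f['rotation']).as_matrix()
    p=(np.atleast_2d(P)-f['xyz'])@C; q=p@f['mtx'].T
    return q[:,:2]/q[:,2:]
def ray(f,uv):
    C=R.from_euler('xyz',f['rotation']).as_matrix()
    return C@np.linalg.inv(f['mtx'])@np.array([*uv,1.])
def at_z(f,uv,z):
    d=ray(f,uv); return f['xyz']+d*(z-f['xyz'][2])/d[2]
E
python3 - <<'E'
from h import *
s,t=cam('scene'),cam('top')
a=s['color'][175:265,215:315,::-1]; b=t['color'][140:250,200:325,::-1]
a=cv2.resize(a,None,fx=4,fy=4,interpolation=3); b=cv2.resize(b,None,fx=3.2,fy=3.2,interpolation=3)
c=np.zeros((360,800,3),np.uint8); c[:360,:400]=a; c[:352,400:800]=b
cv2.imwrite('pics/c1.png',c)
for n,uv in dict(pin=(422,285),tabtop=(348,300)).items(): print(n,at_z(t,np.array(uv)/1.5625,.132 if n=='pin' else .103))
E
```

```text
pin [0.57620336 0.02960954 0.132     ]
tabtop [0.55584998 0.15592272 0.103     ]
```

View pics/c1.png

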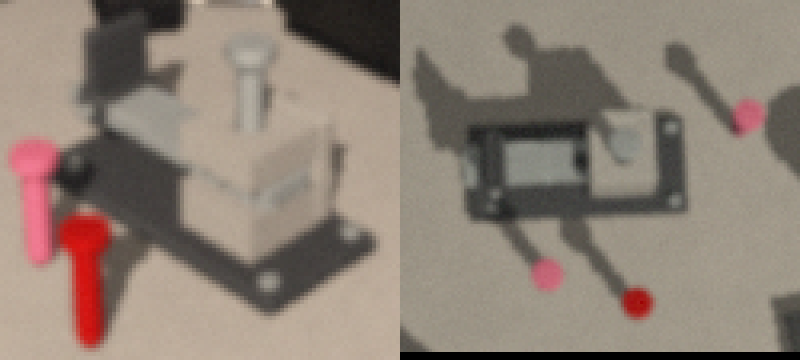

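```bash
python3 - <<'E'
from h import *
from scipy.optimize import least_squares
s,t=cam('scene'),cam('top')
S=lambda x,y:(215+x/4-.4,175+y/4-.4)
T=lambda x,y:(200+(x-400)/3.2-.35,140+y/3.2-.35)
obs=[(t,T(685,114),(45,-60,12)),(t,T(687,211),(-45,-60,12)),(t,T(470,220),(-45,140,12)),(t,T(467,126),(45,140,12)),
(t,T(625,141),(0,0,132)),(s,S(250,47),(0,0,132)),
(s,S(270,308),(-45,-60,12)),(s,S(376,240),(45,-60,12)),(s,S(253,172),(-28,-28,80)),(s,S(330,120),(28,-28,80))]
def W(p,q): 
    q=np.array(q)/1000; c,n=np.cos(p[2]),np.sin(p[2])
    return np.array([p[0]+c*q[0]-n*q[1],p[1]+n*q[0]+c*q[1],q[2]])
r=lambda p:np.concatenate([proj(f,W(p,q))[0]-uv for f,uv,q in obs])
o=least_squares(r,[.57,.03,0],loss='soft_l1'); print(o.x.round(4)); print(r(o.x).reshape(-1,2).round(1).tolist())
p=o.x
for nm,uv in dict(tabL=T(484,168),tabR=T(502,168),tabTop=T(493,131),tabBot=T(493,211)).items():
    a=at_z(t,uv,.103)[:2]-p[:2]; c,n=np.cos(p[2]),np.sin(p[2]); print(nm,(c*a[0]+n*a[1]).round(4),(-n*a[0]+c*a[1]).round(4))
# scene: tab top corners
for y in (100,110,120,130,140): print(y,[((proj(s,W(p,(x,y,103)))[0]-[215,175])*4).round().tolist() for x in(-23,23)])
E
```

```text
[0.5713 0.0286 0.0367]
[[-0.2, 0.6], [0.9, 0.5], [0.2, 0.4], [0.4, -0.5], [0.5, 0.5], [0.4, -1.3], [0.2, -1.4], [0.8, -1.4], [-0.3, -2.6], [-2.1, 0.9]]
tabL -0.0115 0.1193
tabR -0.0121 0.1042
tabTop 0.0198 0.1109
tabBot -0.0481 0.1128
100 [[100.0, 39.0], [158.0, 14.0]]
110 [[89.0, 34.0], [147.0, 9.0]]
120 [[78.0, 28.0], [136.0, 3.0]]
130 [[67.0, 23.0], [125.0, -2.0]]
140 [[57.0, 17.0], [114.0, -7.0]]
```

Call:
{"api": "play_rows", "payload": {"commands": [[0,0,1.162,-461,-273,0,0],[0,0,1.162,-461,-273,0,0],[0,0,1.162,-461,-273,0,0],[0,0,1.162,-461,-273,0,0],[0,0,1.162,-461,-273,0,0],[0,0,1.162,-461,-273,0,0],[0,0,1.162,-461,-273,0,0],[0,0,1.162,-461,-273,0,0],[0,0,1.162,-461,-273,0,0],[0,0,1.162,-461,-273,0,0]], "newtons": 40}}

```text
time: 0.93
tool_pos: [0.4937, 0.2758, 0.2311]
ee_rot: [-3.141, 0.0, 1.602]
force: [0.8, 1.8, 1.3]
grip_width: -0.0002
```

Call:
{"api": "play_rows", "payload": {"commands": [[0,0,0,0,0,0,0],[0,0,0,0,0,0,0],[0,0,0,0,0,0,0]]}}

```text
time: 1.18
tool_pos: [0.4925, 0.2779, 0.2309]
ee_rot: [-3.141, -0.0, 1.608]
force: [-0.0, 0.8, 0.3]
grip_width: -0.0001
```

Call:
{"api": "play_rows", "payload": {"commands": [[0,0,0,-97,70,0,0],[0,0,0,-97,70,0,0],[0,0,0,-97,70,0,0],[0,0,0,-97,70,40,0],[0,0,0,-97,70,80,0],[0,0,0,-97,70,110,0],[0,0,0,-97,70,110,0],[0,0,0,-97,70,110,0]]}}

```text
time: 1.85
tool_pos: [0.5649, 0.1846, 0.1203]
ee_rot: [-3.138, 0.001, 1.61]
force: [0.9, -0.1, 1.2]
grip_width: 0.0
```

```bash
python3 - <<'E'
from h import *
from cell import eyes
s=eyes.grab_frame('scene');t=eyes.grab_frame('top')
pickle.dump(s,open('s2.pkl','wb'));pickle.dump(t,open('t2.pkl','wb'))
a=s['color'][150:250,215:315,::-1]; b=t['color'][140:240,200:300,::-1]
cv2.imwrite('pics/c2.png',cv2.resize(np.hstack([a,b]),None,fx=4,fy=4,interpolation=3))
E
```

```text
(no output)
```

View pics/c2.png

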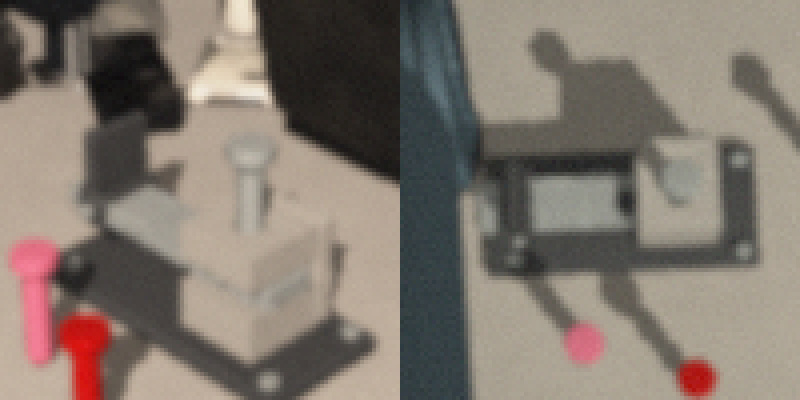

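The grey pin stands in the jig (scene crop (250,180)), the tab at (115,155). The shut fingers are behind the tab at (60,60), clear of everything. I'll lower the tool and then approach.

Call:
{"api": "play_rows", "payload": {"commands": [[0,0,0,0,1,20,0],[0,0,0,0,1,43,0],[0,0,0,0,1,43,0],[0,0,0,-6,1,43,0],[0,0,0,-12,1,43,0],[0,0,0,-18,1,43,0],[0,0,0,-18,1,43,0],[0,0,0,-18,1,43,0]]}}

```text
time: 2.62
tool_pos: [0.569, 0.1645, 0.0794]
ee_rot: [3.14, -0.0, 1.606]
force: [0.0, 0.2, -0.2]
grip_width: 0.0001
```

Call:
{"api": "play_rows", "payload": {"commands": [[0,0,0,-1.6,0,0,0],[0,0,0,-3.2,0,0,0],[0,0,0,-4.8,0,0,0],[0,0,0,-6.4,0,0,0],[0,0,0,-8,0,0,0]]}}

```text
time: 3.03
tool_pos: [0.5685, 0.158, 0.0783]
ee_rot: [3.142, -0.001, 1.608]
force: [-0.3, 3.1, 0.0]
grip_width: 0.0001
```

Call:
{"api": "play_rows", "payload": {"commands": [[0,0,0,-1.6,0,0,0],[0,0,0,-3.2,0,0,0],[0,0,0,-4.8,0,0,0]]}}

```text
time: 3.28
tool_pos: [0.5687, 0.1529, 0.0783]
ee_rot: [3.142, -0.001, 1.608]
force: [0.1, 2.3, -0.7]
grip_width: 0.0001
```

Call:
{"api": "play_rows", "payload": {"commands": [[0,0,0,-1.6,0,0,0],[0,0,0,-3.2,0,0,0],[0,0,0,-4.8,0,0,0],[0,0,0,-6.4,0,0,0]]}}

```text
time: 3.62
tool_pos: [0.569, 0.1459, 0.0783]
ee_rot: [3.141, -0.0, 1.608]
force: [-0.0, 3.2, -0.1]
grip_width: -0.0
```

Call:
{"api": "play_rows", "payload": {"commands": [[0,0,0,-1.6,0,0,0],[0,0,0,-3.2,0,0,0]]}}

```text
time: 3.78
tool_pos: [0.5691, 0.1427, 0.0783]
ee_rot: [3.142, 0.0, 1.608]
force: [0.5, 3.0, 0.8]
grip_width: 0.0003
```

Call:
{"api": "play_rows", "payload": {"commands": [[0,0,0,-1.6,0,0,0],[0,0,0,-3.2,0,0,0]]}}

```text
time: 3.95
tool_pos: [0.5692, 0.1395, 0.0783]
ee_rot: [3.142, 0.0, 1.608]
force: [-0.1, 3.3, -0.2]
grip_width: 0.0001
```

Call:
{"api": "play_rows", "payload": {"commands": [[0,0,0,-1.5,0,0,0],[0,0,0,-3,0,0,0]]}}

```text
time: 4.12
tool_pos: [0.5693, 0.1365, 0.0783]
ee_rot: [3.142, 0.0, 1.608]
force: [0.2, 2.6, 1.0]
grip_width: 0.0003
```

Call:
{"api": "play_rows", "payload": {"commands": [[0,0,0,-1.5,0,0,0],[0,0,0,-3,0,0,0]]}}

```text
time: 4.28
tool_pos: [0.5695, 0.1336, 0.0783]
ee_rot: [3.141, -0.0, 1.608]
force: [0.2, 3.1, 0.3]
grip_width: -0.0
```

Call:
{"api": "play_rows", "payload": {"commands": [[0,0,0,-1.5,0,0,0],[0,0,0,-3,0,0,0]]}}

```text
time: 4.45
tool_pos: [0.5696, 0.1303, 0.0783]
ee_rot: [3.141, 0.0, 1.608]
force: [-0.1, 2.1, -0.6]
grip_width: -0.0002
```

Call:
{"api": "play_rows", "payload": {"commands": [[0,0,0,-1.5,0,0,0],[0,0,0,-3,0,0,0]]}}

```text
time: 4.62
tool_pos: [0.5697, 0.1273, 0.0783]
ee_rot: [3.141, 0.0, 1.608]
force: [1.1, 1.9, 1.5]
grip_width: -0.0
```

Call:
{"api": "play_rows", "payload": {"commands": [[0,0,0,-1.5,0,0,0],[0,0,0,-3,0,0,0]]}}

```text
time: 4.78
tool_pos: [0.5698, 0.1244, 0.0783]
ee_rot: [3.142, 0.0, 1.608]
force: [-1.0, 2.7, 0.1]
grip_width: -0.0001
```

Call:
{"api": "play_rows", "payload": {"commands": [[0,0,0,-1.5,0,0,0],[0,0,0,-3,0,0,0]]}}

```text
time: 4.95
tool_pos: [0.5699, 0.1231, 0.0784]
ee_rot: [3.141, -0.002, 1.609]
force: [0.3, 8.4, 0.8]
grip_width: 0.0002
```

```bash
cat > look.py <<'E'
from h import *
import sys
from cell import eyes
s=eyes.grab_frame('scene');pickle.dump(s,open('s3.pkl','wb'))
a=s['color'][150:250,215:315,::-1]; b=cam('s2')['color'][150:250,215:315,::-1]
print('head diff',np.abs(a.astype(int)-b)[30:45,55:70].mean())
cv2.imwrite(sys.argv[1],cv2.resize(np.hstack([b,a]),None,fx=4,fy=4,interpolation=3))
E
python3 look.py pics/c3.png
```

```text
head diff 23.054814814814815
```

View pics/c3.png

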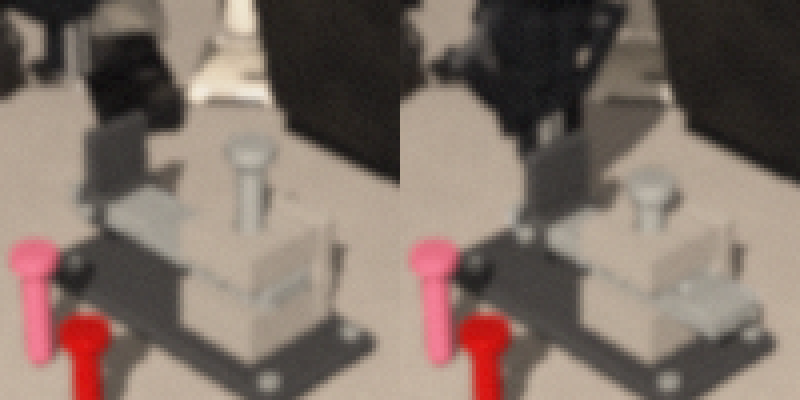

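Call:
{"api": "play_rows", "payload": {"commands": [[0,0,0,8,0,0,0],[0,0,0,14,0,0,0],[0,0,0,14,0,-35,0],[0,0,0,14,0,-75,0],[0,0,0,14,0,-75,0],[0,0,0,-30,0,-75,0],[0,0,0,-65,-1,-75,0],[0,0,0,-92,-2,-75,0],[0,0,0,-92,-2,-75,0],[0,0,0,-92,-2,-75,0]]}}

```text
time: 5.83
tool_pos: [0.5712, 0.0273, 0.1534]
ee_rot: [3.142, 0.001, 1.604]
force: [-0.2, 0.2, 0.1]
grip_width: 0.0002
```

Call:
{"api": "play_rows", "payload": {"commands": [[0,0,0,0,0,0,0],[0,0,0,0,0,0,0]]}}

```text
time: 6.0
tool_pos: [0.5712, 0.0314, 0.1531]
ee_rot: [-3.141, -0.001, 1.61]
force: [-0.2, 1.0, -0.3]
grip_width: 0.0001
```

```bash
python3 look.py pics/c4.png; python3 - <<'E'
from h import *
from cell import sensors
print(sensors.sense()['tool_pos'],proj(cam('s3'),[sensors.sense()['tool_pos'],[.572,.0293,.114]]))
E
```

```text
head diff 26.56
[0.57124226 0.03140275 0.15308738] [[276.66344621 176.03285413]
 [277.42925956 192.0418254 ]]
```

View pics/c4.png

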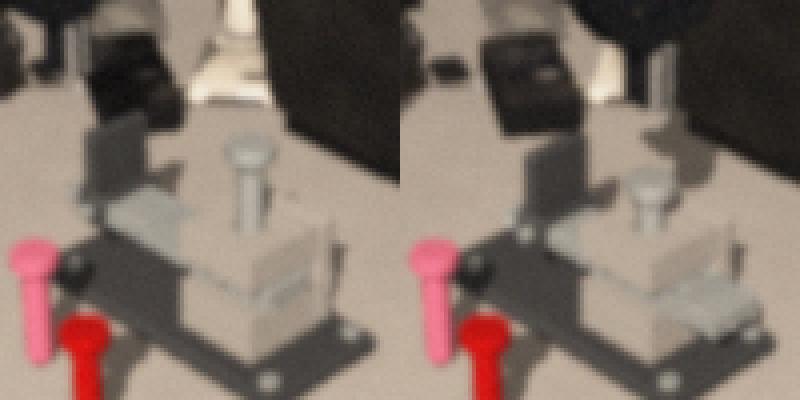

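The pin has dropped (head at (652,180), about 114 mm above the desk), and the shut fingertips are above it at (650,107), aligned. I'll press down now.

Call:
{"api": "play_rows", "payload": {"commands": [[0,0,0,-2,1,12,0],[0,0,0,-2,1,24,0],[0,0,0,-2,1,30,0],[0,0,0,-2,1,34,0],[0,0,0,-2,1,36,0],[0,0,0,-2,1,38,0],[0,0,0,-2,1,38,0]]}}

```text
time: 6.63
tool_pos: [0.5723, 0.0277, 0.115]
ee_rot: [-3.141, 0.0, 1.608]
force: [-0.6, -0.2, -0.2]
grip_width: -0.0004
```

Call:
{"api": "play_rows", "payload": {"commands": [[0,0,0,0,0,1,0],[0,0,0,0,0,2,0],[0,0,0,0,0,3,0]]}}

```text
time: 6.88
tool_pos: [0.5726, 0.0277, 0.1125]
ee_rot: [3.141, -0.0, 1.608]
force: [-0.8, -0.0, -0.2]
grip_width: 0.0003
```

Call:
{"api": "play_rows", "payload": {"commands": [[0,0,0,0,0,1,0],[0,0,0,0,0,2,0],[0,0,0,0,0,3,0]]}}

```text
time: 7.13
tool_pos: [0.5725, 0.0277, 0.1094]
ee_rot: [3.141, -0.0, 1.608]
force: [0.6, -0.4, 0.3]
grip_width: -0.0
```

Call:
{"api": "play_rows", "payload": {"commands": [[0,0,0,0,0,1,0],[0,0,0,0,0,2,0],[0,0,0,0,0,3,0]]}}

```text
time: 7.38
tool_pos: [0.5739, 0.0278, 0.1076]
ee_rot: [3.138, -0.0, 1.608]
force: [-0.2, 0.6, 9.7]
grip_width: -0.0001
```

Call:
{"api": "play_rows", "payload": {"commands": [[0,0,0,0,0,1,0],[0,0,0,0,0,2,0],[0,0,0,0,0,2,0]]}}

```text
time: 7.63
tool_pos: [0.5736, 0.0278, 0.1053]
ee_rot: [3.139, -0.0, 1.608]
force: [0.0, 0.4, 3.9]
grip_width: 0.0001
```

Past the catch, it seems. I'll follow it down to the seat.

Call:
{"api": "play_rows", "payload": {"commands": [[0,0,0,-0.5,-0.5,1.5,0],[0,0,0,-0.5,-1,3,0],[0,0,0,-0.5,-1,4.5,0],[0,0,0,-0.5,-1,6,0],[0,0,0,-0.5,-1,7.5,0],[0,0,0,-0.5,-1,9,0]]}}

```text
time: 8.13
tool_pos: [0.5726, 0.0274, 0.0964]
ee_rot: [3.139, -0.001, 1.608]
force: [-0.6, 0.3, 6.8]
grip_width: 0.0002
```

Call:
{"api": "play_rows", "payload": {"commands": [[0,0,0,0,0,1.5,0],[0,0,0,0,0,3,0],[0,0,0,0,0,4.5,0],[0,0,0,0,0,6,0],[0,0,0,0,0,6,0]]}}

```text
time: 8.55
tool_pos: [0.5722, 0.0276, 0.0902]
ee_rot: [3.14, -0.001, 1.608]
force: [-1.0, 1.0, 6.9]
grip_width: -0.0002
```

Call:
{"api": "play_rows", "payload": {"commands": [[0,0,0,0,0,1.5,0],[0,0,0,0,0,3,0],[0,0,0,0,0,3,0]]}}

```text
time: 8.8
tool_pos: [0.5724, 0.0276, 0.0899]
ee_rot: [3.14, -0.002, 1.608]
force: [-9.9, 0.9, 35.4]
grip_width: -0.0
```

The head stops hard at 0.090 m, which is the seat. I'll lift off and check.

Call:
{"api": "play_rows", "payload": {"commands": [[0,0,0,0,0,-3,0],[0,0,0,0,0,-10,0],[0,0,0,0,0,-40,0],[0,0,0,0,0,-80,0],[0,0,0,0,0,-110,0],[0,0,0,0,0,-110,0],[0,0,0,0,0,-110,0]]}}

```text
time: 9.38
tool_pos: [0.5726, 0.0273, 0.1983]
ee_rot: [3.138, -0.001, 1.608]
force: [-0.2, 0.8, -0.9]
grip_width: 0.0002
```

```bash
python3 look.py pics/c5.png; python3 -c "
from cell import sensors;s=sensors.sense();print(s['tool_pos'],s['force'])"
```

```text
head diff 8.454814814814815
[0.57138942 0.02730261 0.19665109] [-0.54045994  1.17088044 -1.07714766]
```

View pics/c5.png

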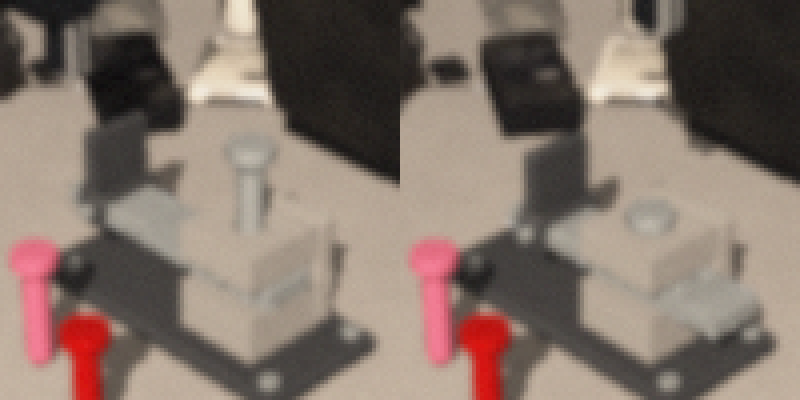

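The head lies flat on the clevis (right crop, (650,218)), nothing else has moved, and the tool is clear.

```bash
python3 -c "
from cell import manip;print(manip.job_done())"
```

```text
the job is handed in; nothing more can be done
None
```

The strap is coupled to the clevis, the pin is fully home, and I handed the job in at about 9.5 s. No verdict was reported.

- **Strap:** I pushed the tab about 35 mm at roughly 20 mm/s, with 2–3 N of friction. When the push reading rose to 8.4 N and the tab stopped, I stopped pushing. A picture showed that the pin had dropped into the strap.
- **Pin:** I pressed it down with the shut fingers. The catch gave way at about 10 N, and the head stopped hard at 0.090 m. That last press reached 35 N on the wrist, more than the catch needed but well under the 120 N limit.
- **Last checks:** After I lifted off, the scene camera showed the head flat on the clevis. The bystanders near the jig had not visibly moved, but the tape roll, side cutter and screw tray were outside that last crop. The tool was clear, at z 0.197 m with about 1 N residual on the force sensor.
- **Disagreement:** Before pressing, I first touched the head at about 0.109 m rather than the stated 0.114 m. I did not find out why, and it did not affect the result.

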